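# Key the kneading paddle onto the drive shaft and park it

## Task

Fit the kneading paddle onto the drive shaft of the kneading machine: set it on the shaft, turn it gently until the slot in its hub finds the flats and it drops fully home, never forcing it down. Then, with the paddle fully home, turn it and the shaft together until its blades point at the two lugs on the bowl's rim, so that the lid can go on, and let go. Leave the jar, the cutter and the spoon where they are.

Things in the scene. Friction and masses are not known exactly. Their poses are not given: they have to be found in the camera images.
- paddle: The kneading paddle, bare aluminium, 180 g, upright on its hub on the mat, left or right of the machine. Origin: centre of the hub's underside; z up along its axis. Hub 52 mm diameter, 44 mm tall. Two straight blades leave the hub along +x and -x, 8 mm thick in y, to 68 mm from the axis, topping out 41 mm above the underside. Half a turn makes no difference.
- grip (a point): Grip on top of the hub, the place to pinch: flat upright aluminium block, 30 mm long along the paddle's x, 16 mm thick in y, from 44 to 80 mm above the underside. The point lies on the axis, 64 mm above the underside. Axes as the paddle's.
- slot (a point): Middle of the slot's mouth in the hub's underside (same point as the paddle's origin). The slot runs 33 mm along the paddle's x (the line of the blades), is 15 mm wide in y and 16 mm deep; above it a blind bore, 11 mm wide, goes on to 36 mm above the underside.
- machine: The kneading machine, fixed: round white base 250 mm in diameter, 70 mm tall, carrying a shallow aluminium bowl, 232 mm over the rim, rim 110 mm above the base's underside, lid off. Origin: centre of the base's underside, on the shaft axis; z up; x along the line through the two lugs.
- lug (a point): Top of one of two small white lugs on the bowl's rim, the one towards the machine's -x (above the grey switch button); the other is straight opposite, at +x. 119 mm from the shaft axis, 112 mm above the machine's underside. The line through them is where the blades are to be parked.
- seat (a point): Centre of the round steel boss (42 mm diameter) in the bowl, 85 mm above the machine's underside, on the shaft axis. The hub's underside rests here when the paddle is fully home. The steel drive shaft stands up from it. The shaft turns either way, many turns, with a steady resistance of about 0.2 N m and stays where it is left; light pressing with an unaligned hub does not turn it.
- tang (a point): Top of the shaft's tang, 14 mm above the seat: two flats, 30 mm long, 12 mm thick. The slot slips over it within about 5 degrees; otherwise the hub stops on it, 14 mm high. The tang's own direction is not measured: it differs each time, 24 to 109 degrees anticlockwise (from above) of the line through the lugs. Pressing with over 36 N harms the gearbox. Axes as the machine's.
- pilot_tip (a point): Tip of the round pilot pin on top of the tang, 32 mm above the seat, on the axis: 3 mm at the tip, widening to 8 mm diameter 8 mm lower. It enters the hub's bore at any angle of the paddle.
- flour_jar: Bystander: closed white flour jar, 74 mm diameter, 120 mm tall, origin at the centre of its underside, on the other side of the machine from the paddle.
- cutter: Bystander: star-shaped steel biscuit cutter, 72 mm across, 22 mm tall, origin at the centre of its underside.
- spoon: Bystander: wooden spoon lying flat along its x axis, about 250 mm long, origin at its underside.
Things that resemble listed ones, but are neither listed nor needed, are in the scene too. What is shaped like the paddle but purple is not meant.

How it is judged:
By the outcome, as a careful person would: the job done as asked, in the order asked, and still so for the second after the job is handed in, with the robot touching nothing.
It also fails if it takes over 64 s, if anything falls off the work surface, if the arm or the gripper's body presses on something with over 40 N, if the wrist force passes 120 N, or if a joint passes its speed limit or range.

## Robot

A 6-joint arm with a two-finger parallel gripper is mounted at the origin on the work surface. World frame = base frame: x ahead of the robot, y to its left, z up, the work surface at z = 0. Lengths are in m, angles in degrees, forces in N, time in s.
With the tool pointing down it reaches from about 0.3 to 1 m from the base axis. Payload 5.1 kg.
Tool frame: the origin (TCP) lies between the finger pads; the fingertips stand arm.finger_overhang ahead of it and the grasp point (between the pads) lies 2 mm behind it (arm.finger_overhang is the distance from the TCP to the fingertips, in m); x points along the fingers, y is the direction in which the jaws open and shut, and the axes are right-handed (so a half turn about x gives the same grasp; the last joint's range is limited). The gripper opens to 95 mm and grips with 3 to 60 N. Pads are 20 mm wide; open, the fingers measure 119 mm over their backs; the gripper's body (75 mm by 180 mm) begins 59 mm behind the grasp point.
Start: joints at [71.585, 7.093, 94.555, -0, 78.352, -4.733], TCP at [0.154, 0.632, 0.205] pointing down, gripper open.
Joint ranges: [-149.61, 149.61], [-58.7, 133.49], [1.44, 155.28], [-77.14, 257.14], [18.33, 153.61], [-166.67, 166.67]. Speed limits (degrees/s): [147.25, 147.25, 180, 180, 180, 180].

## Interface

Orientations are given as [roll, pitch, yaw] about the fixed x, y, z axes, in that order (R = Rz(yaw) Ry(pitch) Rx(roll)).
In Python, from station import arm, camera, ticket gives the robot as it stands.
- The arm moves only by the tool play_rows, never from a script. Its argument "moves" is a list of rows, each a list of 3 entries, a list of its own where there are three numbers: the turn, a rotation vector about the world's x, y, z in rad, then the shift along the world's x, y, z in cm, then the finger opening in cm, from 0 to 9.51. In form: [[[ax, ay, az], [dx, dy, dz], hand], ...]. A call has 1 to 8 rows; each row shifts and turns the commanded pose from where the row before left it; what a row does not reach is not made up. A row lasts 1/8 s, in which the tool goes at most 62.5 mm and 10.7 degrees, less where a joint would pass 70% of its speed; a pose out of reach is approached as far as the arm can. A call is refused whole if a number of a shift passes 6.25 or a number of a turn 0.188, either way. A call with a gripper value outside its range is refused whole. The fingers move at their own pace and stop on an object; "force" is the grip in N (left out, the last holds). Time passes only in rows, so rows that do not move let the fingers close. It gives the time, the measured TCP pose, the force and the opening at its end, in the units of the state.
- arm.read_state(): the state, without advancing time (a new reading comes with each control period).
- camera(name): name is "side" or "top"; returns a dict with "image" (400x640x3 uint8, red, green, blue), "depth" (400x640 float32, m along the optical axis (not along the pixel's ray), 0 where there is no reading), "vertical_fov" (degrees; the focal length in pixels is half the picture's height over the tangent of half this angle, whatever the lens; pixels are square), "cx", "cy" (the principal point, pixels), "eye" and "rotation" of the camera in the world. Camera axes: x right, y down, z forward; pixel columns grow to the right and rows downward; lengths in m; the calibration is good to about 2 mm. A picture is of the moment at which its call begins.
- ticket.close_job(): hands the job in, once; it reports no verdict.
The state is a dict: "clock": time; "joint_positions": joint angles; "joint_velocities": joint speeds; "joint_torque": joint torques, N m; "ee_pos": TCP position; "orientation": TCP orientation; "ft_force": force on the tool from outside, world axes, zero at the start; "wrist_torque": the same for the moment, N m; "finger_gap": finger opening in m.
Only numpy, scipy, OpenCV 4.12 (cv2) and the standard library are available. Lean on these libraries where they do the work, as an engineer would, in place of code of your own. Each camera call takes 0.05 s, during which the arm holds its last target.

## Working session

There is one attempt and no reset: what is moved stays moved. The work goes in short steps, Python scripts to look and compute and a tool call to move; the robot and the scene stay as the last step left them, time stands still between calls to the robot, and variables do not carry over. Pictures are saved under pics/ and viewed, and the job is handed in when it is done.

Besides the shell and the picture viewer there is one more tool, called after "Request:" as name(argument=value, ...) on one line, values as JSON. play_rows: Moves the arm, as the interface text tells. Its arguments: {"type":"object","properties":{"moves":{"type":"array","items":{"type":"array"}},"force":{"type":"number"}},"required":["moves"]}

```bash
ls; mkdir -p pics; python3 - <<'E'
from station import arm, camera, ticket
import cv2, numpy as np
s=arm.read_state(); print(s, arm.finger_overhang)
for n in ["side","top"]:
    c=camera(n)
    cv2.imwrite(f"pics/{n}0.png",c["image"][:,:,::-1]); np.savez(f"{n}0.npz",**c)
    print(n,c["vertical_fov"],c["cx"],c["cy"],c["eye"],c["rotation"])
E
```

```text
pics
{'clock': 0.0, 'joint_positions': array([ 7.15833799e+01,  7.13177902e+00,  9.46318130e+01, -4.12258445e-04,
        7.83516070e+01, -4.73169569e+00]), 'joint_velocities': array([ 0.0073588 ,  0.08605783, -0.10781209, -0.0089587 , -0.13987946,
        0.01120899]), 'joint_torque': array([ 6.07194670e-04, -4.17628634e+01, -3.59917152e+01,  7.74999987e-02,
        4.92811797e-02, -1.77690167e-04]), 'ee_pos': array([0.1535936 , 0.63092679, 0.20332987]), 'orientation': array([ -94.5309605 ,   89.88480032, -108.21580129]), 'ft_force': array([-0.72195501,  0.55953553,  0.3978094 ]), 'wrist_torque': array([-0.01718881, -0.02951533, -0.02080855]), 'finger_gap': 0.09502398182033316} 0.017
side 55.20050697616854 319.89827729731894 205.90941702813237 [ 0.13157026 -0.78994091  0.85328404] [-133.5966281    -0.28801128  -23.99325099]
top 55.10699117120351 313.26745154985827 199.64546810301198 [ 0.40863411 -0.06150095  1.13707908] [-176.64088718   -0.63875519  -91.54706908]
```

View pics/top0.png

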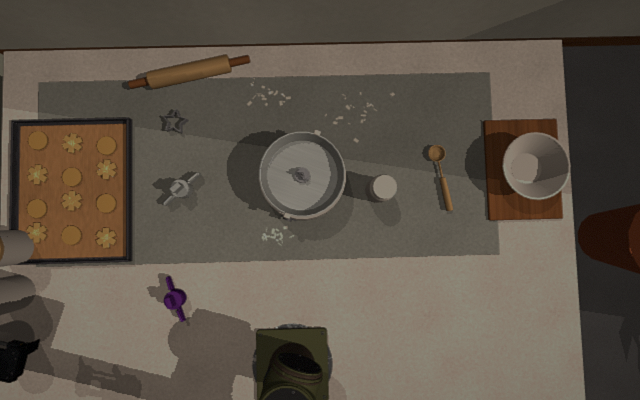

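View pics/side0.png

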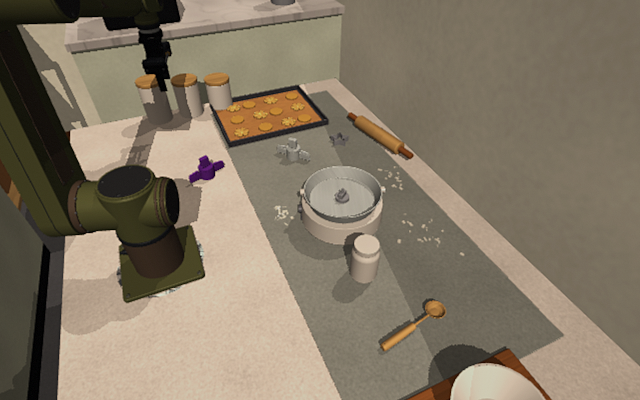

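```bash
cat > h.py <<'E'
import numpy as np, cv2
from scipy.spatial.transform import Rotation as R
def load(n):
    return dict(np.load(n+".npz"))
def cam(c):
    f=200/np.tan(np.radians(float(c["vertical_fov"])/2))
    M=R.from_euler('xyz',c["rotation"],degrees=True).as_matrix()
    return f,float(c["cx"]),float(c["cy"]),np.array(c["eye"]),M
def ray(c,u,v,z):
    f,cx,cy,e,M=cam(c); u=np.asarray(u,float);v=np.asarray(v,float)
    d=np.stack([(u-cx)/f,(v-cy)/f,np.ones_like(u)],-1)@M.T
    t=(z-e[2])/d[...,2]; return e+d*t[...,None]
def proj(c,P):
    f,cx,cy,e,M=cam(c); q=(np.atleast_2d(P)-e)@M
    return np.stack([cx+f*q[:,0]/q[:,2],cy+f*q[:,1]/q[:,2]],-1)
def cloud(c):
    f,cx,cy,e,M=cam(c); d=c["depth"]; v,u=np.mgrid[0:400,0:640]
    P=np.stack([(u-cx)/f*d,(v-cy)/f*d,d],-1)@M.T+e; P[d==0]=np.nan; return P
def zoom(c,x0,y0,x1,y1,k,fn):
    im=c["image"][y0:y1,x0:x1,::-1]; cv2.imwrite(fn,cv2.resize(im,None,fx=k,fy=k,interpolation=cv2.INTER_CUBIC))
E
python3 - <<'E'
from h import *
c=load("top0");s=load("side0")
zoom(c,240,110,365,235,5,"pics/zt_m.png"); zoom(c,140,150,220,220,8,"pics/zt_p.png")
zoom(s,270,120,400,250,5,"pics/zs_m.png")
for n,x in (("top",c),("side",s)):
    P=cloud(x)
    for u,v in ([(180,188),(300,175),(383,188),(330,300),(220,120)] if n=="top" else [(342,195),(293,150),(250,250)]): print(n,u,v,P[v,u])
E
```

```text
top 180 188 [0.51305774 0.2944915  0.07092944]
top 300 175 [ 0.53728698 -0.04043644  0.09962529]
top 383 188 [ 0.49349682 -0.25960943  0.12859712]
top 330 300 [ 0.17918768 -0.11707861 -0.00142442]
top 220 120 [0.72128776 0.19699294 0.00132657]
side 342 195 [ 0.5354345  -0.05200782  0.09970291]
side 293 150 [0.50841529 0.28469603 0.04970658]
side 250 250 [ 0.24006249 -0.06326057  0.00338361]
```

View pics/zt_m.png

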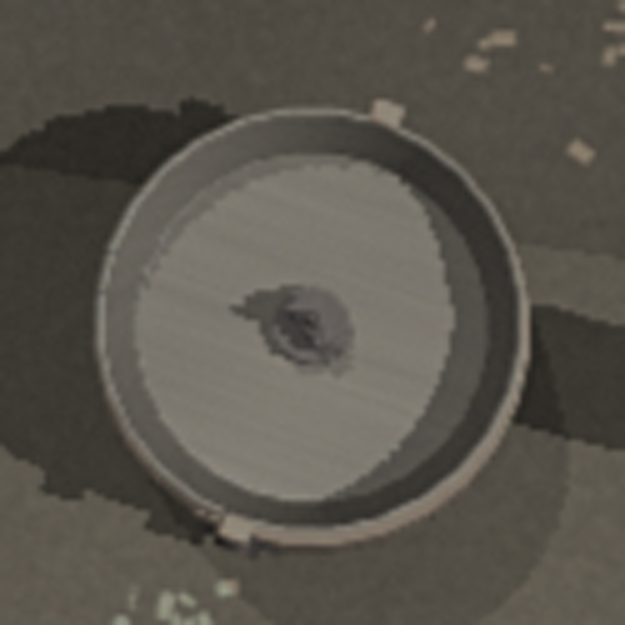

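View pics/zt_p.png

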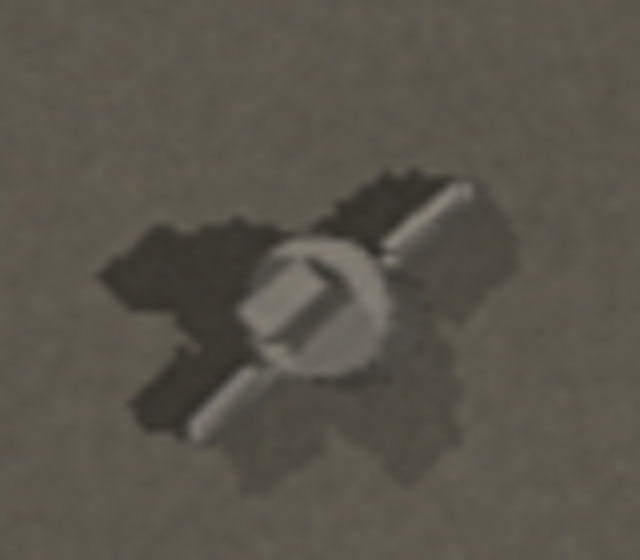

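View pics/zs_m.png

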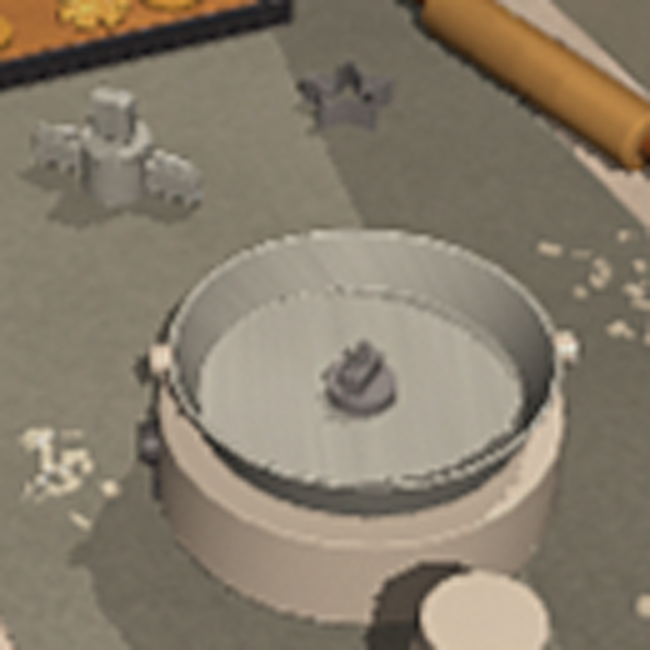

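```bash
python3 - <<'E'
from h import *
c=load("top0");s=load("side0")
def uv(x,y,k,x0,y0): return (x+.5)/k-.5+x0,(y+.5)/k-.5+y0
def line(name,A,B):
    m=(A+B)/2; d=A-B; print(name,m.round(4),"len",np.linalg.norm(d).round(4),"ang",np.degrees(np.arctan2(d[1],d[0])).round(2))
def pt(c,x,y,k,x0,y0,z): return ray(c,*uv(x,y,k,x0,y0),z)
line("lugs top",pt(c,388,111,5,240,110,.112),pt(c,237,527,5,240,110,.112))
line("lugs side",pt(s,567,344,5,270,120,.112),pt(s,161,356,5,270,120,.112))
line("pad top",pt(c,467,189,8,140,150,.041),pt(c,195,436,8,140,150,.041))
print("boss top",pt(c,307,328,5,240,110,.085),"boss side",pt(s,361,388,5,270,120,.085))
# lug colour centroids
for n,x,boxes in (("top",c,[(310,125,325,137),(280,208,295,220)]),("side",s,[(296,185,307,198),(378,182,390,196)])):
    im=x["image"].astype(int)
    for b in boxes:
        sub=im[b[1]:b[3],b[0]:b[2]]
        print(n,b); print(sub.sum(2)//3)
        print((sub[:,:,0]-sub[:,:,2]))
E
```

```text
lugs top [ 0.5407 -0.0467  0.112 ] len 0.2392 ang -21.29
lugs side [ 0.541  -0.0434  0.112 ] len 0.2399 ang -21.1
pad top [0.5142 0.3017 0.041 ] len 0.13 ang -48.54
boss top [ 0.53847533 -0.0428827   0.085     ] boss side [ 0.53839887 -0.04617429  0.085     ]
top (310, 125, 325, 137)
[[ 74  74  76  75  75  77  75  77  75  75  76  76  77  74  76]
 [ 73  75  76  74  76  78  75  77  77  75  75  74  75  74  75]
 [ 73  73  75  74  75  77  77  77  76  74  74  75  75  75  73]
 [ 74  74  74  75  76  74  74  74  76  74  74  76  76  77  77]
 [ 74  75  74  71  73  79  80  77  76  73  73  75  76  78  76]
 [ 72  75  74  72  88 121 126 119  96  80  76  74  73  73  76]
 [ 76  76  74  71  93 131 132 131 127 121 105  76  73  72  73]
 [100  91  82  77 106 129 131 130 132 133 118  76  73  73  74]
 [ 96 115 120 114 113 126 131 132 134 127 100  74  74  77  77]
 [ 70  75  76  76  78  90 109 123 133 125  80  69  73  77  76]
 [ 63  62  61  61  60  62  68  84 109 113  89  76  73  71  76]
 [ 64  63  62  60  61  58  55  58  67  91 114 111  89  77  75]]
[[14 14 14 14 15 13 12 13 13 12 13 13 13 14 14]
 [13 13 13
[... 3572 characters left out ...]
 [ 76  68  69 145 125  82  92 101  99 101  99  99]
 [ 73  65  62 144 136  99 100 100  98 101 101 101]
 [ 69  60  83 142 127  98 100  98 100 103 102 101]]
[[21 20 20 20 20 20 22 22 20 19 20 22]
 [21 22 20 21 20 21 20 20 21 20 19 19]
 [17 21 22 21 20 19 19 21 21 20 20 19]
 [11 20 22 19 19 19 19 20 21 20 20 21]
 [12 15 23 32 31 25 23 21 19 19 21 20]
 [11 11 28 42 43 40 35 23 19 20 19 21]
 [11  8 26 43 47 46 36 24 20 20 21 19]
 [11 10 18 28 23 19 18 17 18 20 19 19]
 [11 11 14 24 24 21 25 22 18 22 21 20]
 [10  9 12 26 36 42 32 22 19 20 21 20]
 [10 11 11 22 26 27 22 20 19 21 20 19]
 [10  9 10 20 20 18 20 20 18 19 20 19]
 [10  8  7 21 23 21 20 21 19 19 22 22]
 [ 9  8 10 20 22 22 20 20 19 21 23 20]]
```

```bash
python3 - <<'E'
from h import *
c=load("top0");s=load("side0")
def enh(c,x0,y0,x1,y1,k,fn):
    im=c["image"][y0:y1,x0:x1,::-1].astype(float); im=(im-im.min())/(im.max()-im.min())*255
    cv2.imwrite(fn,cv2.resize(im.astype(np.uint8),None,fx=k,fy=k,interpolation=cv2.INTER_CUBIC))
enh(c,284,160,318,190,18,"pics/t_tang.png")
enh(s,325,180,360,210,18,"pics/s_tang.png")
enh(s,270,130,315,170,16,"pics/s_pad.png")
# overlays predicted circles: hint check of the center
for n,x in (("top",c),("side",s)):
    t=np.radians(np.arange(0,360,3))
    for cx,cy in [(.540,-.045)]:
        im=x["image"][:,:,::-1].copy(); im=cv2.resize(im,None,fx=5,fy=5,interpolation=cv2.INTER_CUBIC)
        for r,z in ((.116,.110),(.021,.085)):
            P=np.stack([cx+r*np.cos(t),cy+r*np.sin(t),0*t+z],-1); q=(proj(x,P)+.5)*5-.5
            for a in q: cv2.circle(im,tuple(int(round(v)) for v in a),1,(0,0,255),-1)
        b=(240,110,365,235) if n=="top" else (270,120,400,250)
        cv2.imwrite(f"pics/ov_{n}.png",im[b[1]*5:b[3]*5,b[0]*5:b[2]*5])
E
```

```text
(no output)
```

View pics/t_tang.png

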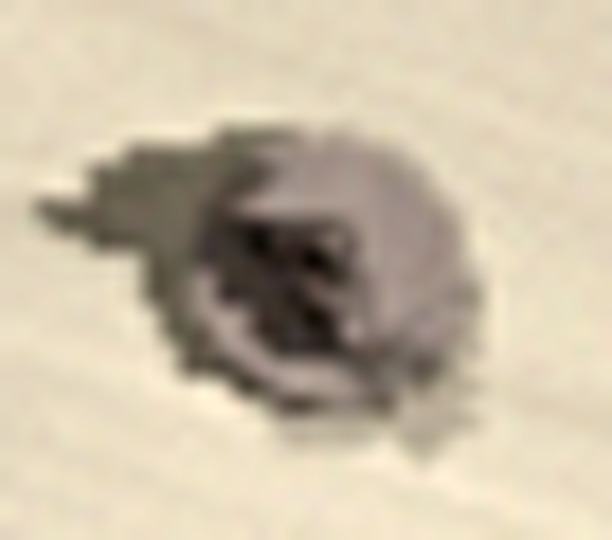

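View pics/s_tang.png

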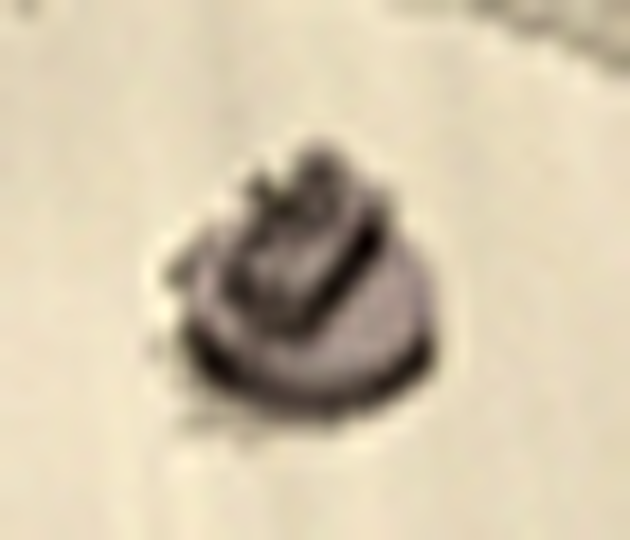

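View pics/s_pad.png

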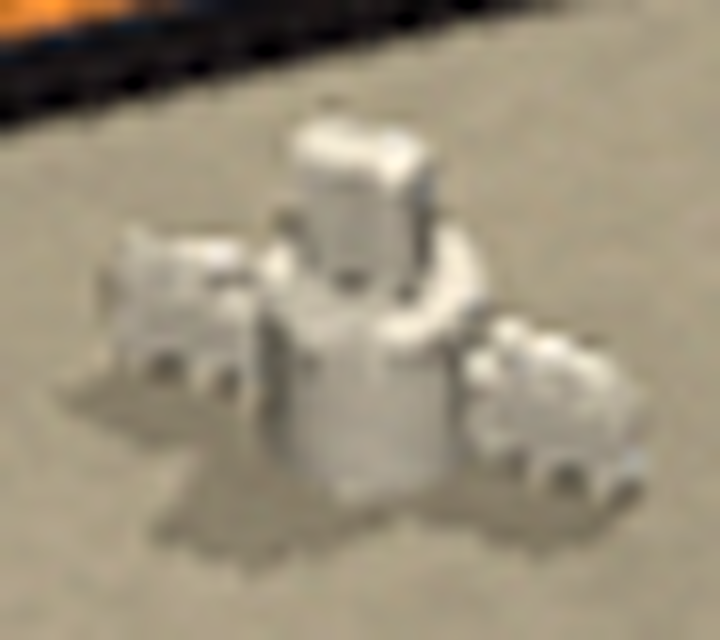

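View pics/ov_top.png

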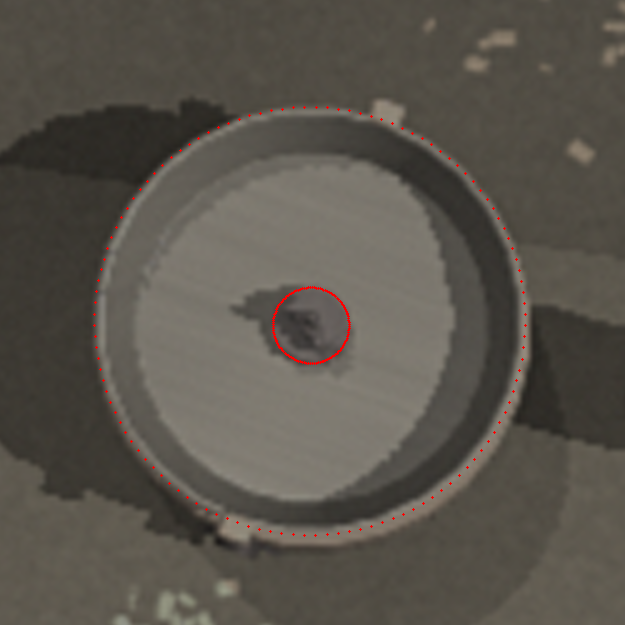

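View pics/ov_side.png

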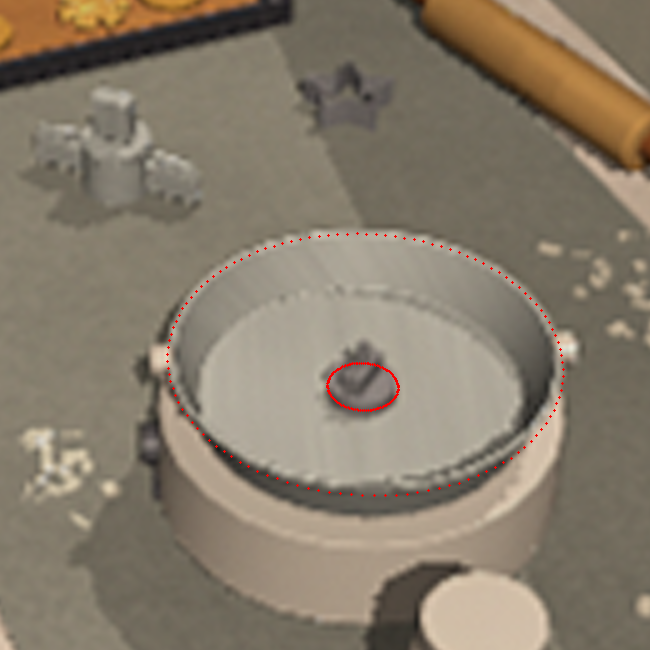

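```bash
python3 - <<'E'
from h import *
c=load("top0");s=load("side0")
def pt(c,x,y,k,x0,y0,z): return ray(c,(x+.5)/k-.5+x0,(y+.5)/k-.5+y0,z)
def line(name,A,B):
    m=(A+B)/2; d=A-B; print(name,m.round(4),"len",np.linalg.norm(d).round(4),"ang",np.degrees(np.arctan2(d[1],d[0])).round(2))
line("tang s low",pt(s,385,240,18,325,180,.087),pt(s,300,335,18,325,180,.087))
line("tang s top",pt(s,380,205,18,325,180,.099),pt(s,300,300,18,325,180,.099))
line("tang t",pt(c,350,330,18,284,160,.095),pt(c,240,215,18,284,160,.095))
line("tang t2",pt(c,290,355,18,284,160,.095),pt(c,200,265,18,284,160,.095))
# pad side: grip top, blades tips top, hub top
line("grip top s",pt(s,415,160,16,270,130,.080),pt(s,310,150,16,270,130,.08))
line("blades s",pt(s,630,390,16,270,130,.041),pt(s,125,240,16,270,130,.041))
print("hub s",pt(s,372,285,16,270,130,.044),"griptop t",pt(c,285,300,8,140,150,.080),"hub t",pt(c,318,307,8,140,150,.044))
# expected tang outlines at angles
for a in (30,45,60):
  for n,x,b in (("t",c,(284,160,318,190)),("s",s,(325,180,360,210))):
    im=x["image"][b[1]:b[3],b[0]:b[2],::-1].astype(float); im=((im-im.min())/(im.max()-im.min())*255).astype(np.uint8)
    im=cv2.resize(im,None,fx=10,fy=10,interpolation=cv2.INTER_CUBIC)
    cs,sn=np.cos(np.radians(a)),np.sin(np.radians(a))
    for z,col in ((.085,(255,0,0)),(.099,(0,0,255))):
        P=np.array([[.539+dx*cs-dy*sn,-.0455+dx*sn+dy*cs,z] for dx,dy in ((.015,.006),(-.015,.006),(-.015,-.006),(.015,-.006))])
        q=(proj(x,P)-np.array(b[:2])+.5)*10-.5
        cv2.polylines(im,[q.round().astype(int)],True,col,1)
    cv2.imwrite(f"/tmp/{n}{a}.png",im)
rows=[np.hstack([cv2.copyMakeBorder(cv2.imread(f"/tmp/{n}{a}.png")[:300,:],0,0,0,350-cv2.imread(f"/tmp/{n}{a}.png").shape[1],cv2.BORDER_CONSTANT)[:, :266] for a in (30,45,60)]) for n in "ts"]
cv2.imwrite("pics/tang_cmp.png",np.vstack(rows))
E
```

```text
tang s low [ 0.5456 -0.0434  0.087 ] len 0.0281 ang 33.3
tang s top [ 0.5426 -0.0472  0.099 ] len 0.0275 ang 34.89
tang t [ 0.5388 -0.0401  0.095 ] len 0.0242 ang -137.89
tang t2 [ 0.5333 -0.0324  0.095 ] len 0.0194 ang -136.6
grip top s [0.5154 0.3072 0.08  ] len 0.024 ang -33.09
blades s [0.514  0.3015 0.041 ] len 0.1314 ang -50.12
hub s [0.51634387 0.30817305 0.044     ] griptop t [0.51510702 0.30465753 0.08      ] hub t [0.51592492 0.30543387 0.044     ]
```

View pics/tang_cmp.png

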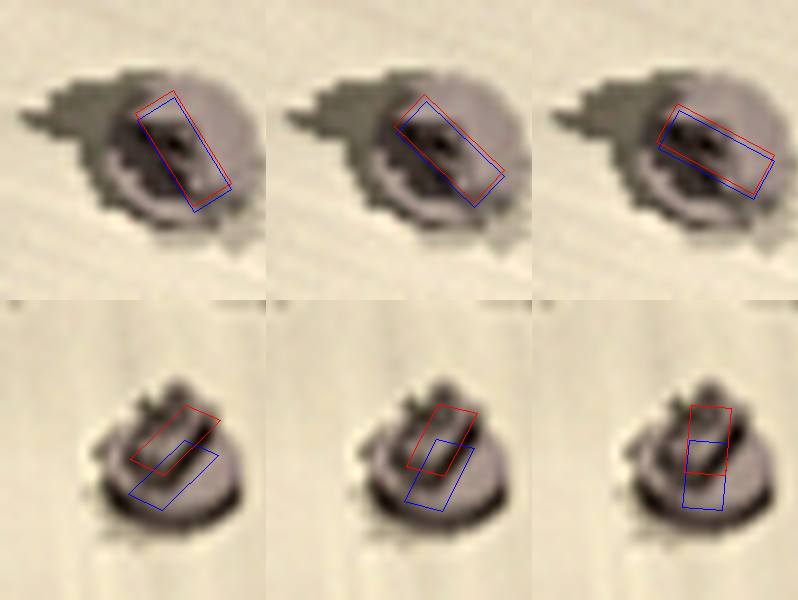

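```bash
python3 - <<'E'
from h import *
c=load("top0");s=load("side0")
for n,x,b,k in (("t",c,(158,168,206,210),12),("s",s,(272,132,314,166),14)):
    im=x["image"][b[1]:b[3],b[0]:b[2],::-1].astype(float); im=((im-im.min())/(im.max()-im.min())*255).astype(np.uint8)
    im=cv2.resize(im,None,fx=k,fy=k,interpolation=cv2.INTER_CUBIC)
    X,Y,a=.5152,.3035,-49
    cs,sn=np.cos(np.radians(a)),np.sin(np.radians(a))
    def poly(pts,z,col):
        P=np.array([[X+dx*cs-dy*sn,Y+dx*sn+dy*cs,z] for dx,dy in pts]); q=(proj(x,P)-np.array(b[:2])+.5)*k-.5
        cv2.polylines(im,[q.round().astype(int)],True,col,1)
    box=lambda p,q:[(p,q),(-p,q),(-p,-q),(p,-q)]
    poly(box(.068,.004),.041,(0,0,255)); poly(box(.015,.008),.080,(0,255,0))
    poly([(.026*np.cos(t),.026*np.sin(t)) for t in np.arange(0,6.28,.1)],.044,(255,0,0))
    cv2.imwrite(f"pics/padov_{n}.png",im)
E
```

```text
(no output)
```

View pics/padov_t.png

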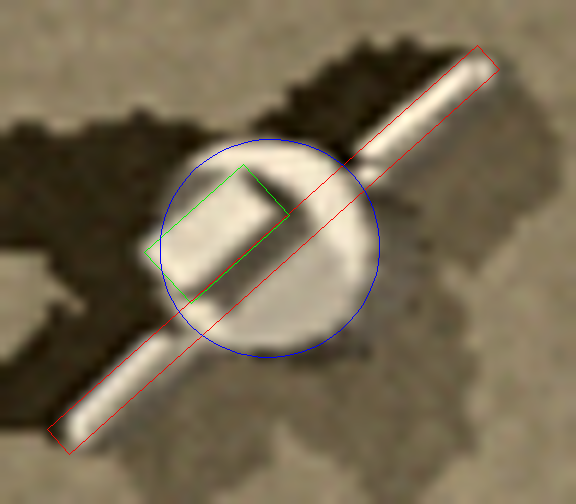

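View pics/padov_s.png

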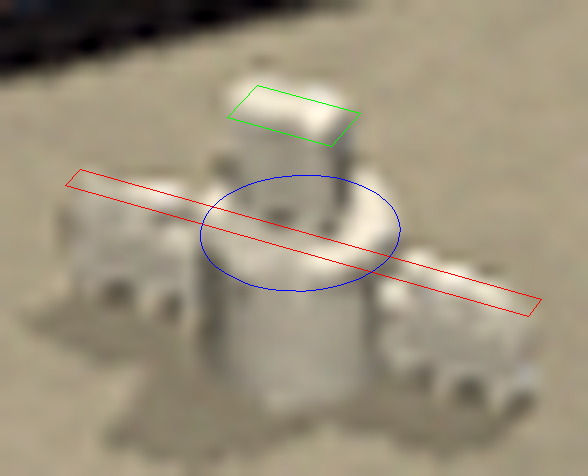

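```bash
cat > st.py <<'E'
from h import *
from station import arm
def st(p=True):
    s=arm.read_state(); M=R.from_euler('xyz',s["orientation"],degrees=True).as_matrix()
    ya=np.degrees(np.arctan2(M[1,1],M[0,1]))
    # small tilt correction: rotation vector bringing tool x to -z
    d=np.cross(M[:,0],[0,0,-1])
    if p: print("t",s["clock"],"pos",s["ee_pos"].round(4),"yaw(y)",ya.round(2),"tiltfix",d.round(4),"F",s["ft_force"].round(1),"T",s["wrist_torque"].round(2),"gap",round(s["finger_gap"],4),"j",s["joint_positions"].round(1))
    return s,ya
if __name__=="__main__": st()
E
python3 st.py
```

```text
t 0.1 pos [0.1536 0.631  0.2034] yaw(y) 76.32 tiltfix [ 0.0017 -0.0006  0.    ] F [0.  0.3 0.6] T [-0.04  0.08  0.01] gap 0.0949 j [71.6  7.1 94.6 -0.  78.3 -4.7]
```

Request:
play_rows(moves=[[[0,0,-0.077],[4.5,-4.05,-0.6],9.5],[[0,0,-0.077],[4.5,-4.05,-0.6],9.5],[[0,0,-0.077],[4.5,-4.05,-0.6],9.5],[[0,0,-0.077],[4.5,-4.05,-0.6],9.5],[[0,0,-0.077],[4.5,-4.05,-0.6],9.5],[[0,0,-0.077],[4.5,-4.05,-0.6],9.5],[[0,0,-0.077],[4.5,-4.05,-0.6],9.5],[[0,0,-0.077],[4.5,-4.05,-0.6],9.5]])

```text
clock: 1.1
ee_pos: [0.5147, 0.3059, 0.156]
orientation: [-121.6, 90.0, -170.7]
ft_force: [-0.1, 0.6, -0.2]
finger_gap: 0.0951
```

```bash
python3 st.py
```

```text
t 1.1 pos [0.5147 0.3059 0.156 ] yaw(y) 40.87 tiltfix [ 0.0001 -0.0005  0.    ] F [-0.1  0.6 -0.2] T [-0.06 -0.03  0.04] gap 0.0951 j [ 25.6   2.7 104.    0.   73.3 -15.3]
```

Request:
play_rows(moves=[[[0,0,0],[0.1,-0.2,-3.0],9.5],[[0,0,0],[0,0,-3.0],9.5],[[0,0,0],[0,0,-2.0],6],[[0,0,0],[0,0,-0.8],4]], force=20)

```text
clock: 1.6
ee_pos: [0.5138, 0.3053, 0.0668]
orientation: [-105.6, 89.9, -154.6]
ft_force: [-0.0, -0.1, 0.5]
finger_gap: 0.0804
```

```bash
python3 st.py; python3 - <<'E'
from h import *
from station import camera
c=camera("side"); zoom(c,250,90,340,190,6,"pics/s1.png")
E
```

```text
t 1.6 pos [0.5138 0.3053 0.0668] yaw(y) 41.04 tiltfix [ 0.0011 -0.0023  0.    ] F [-0.  -0.1  0.5] T [-0.07 -0.01  0.04] gap 0.0804 j [ 25.6   7.7 107.8   0.   64.6 -15.5]
```

View pics/s1.png

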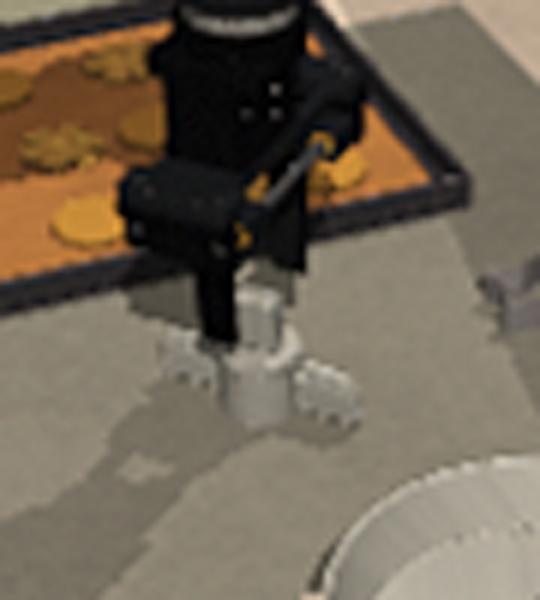

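Request:
play_rows(moves=[[[0,0,0],[0.1,-0.1,0],4],[[0,0,0],[0,0,0.1],2.5],[[0,0,0],[0,0,0],1.0],[[0,0,0],[0,0,0],0.5],[[0,0,0],[0,0,0],0.5],[[0,0,0],[0,0,0],0.5],[[0,0,0],[0,0,0],0.5]], force=25)

```text
clock: 2.52
ee_pos: [0.5158, 0.3046, 0.0696]
orientation: [85.2, 90.0, 36.3]
ft_force: [0.2, 0.0, -1.2]
finger_gap: 0.0156
```

```bash
python3 st.py; python3 - <<'E'
from h import *
from station import camera
c=camera("side"); zoom(c,250,90,340,190,6,"pics/s2.png")
E
```

```text
t 2.525 pos [0.5158 0.3046 0.0696] yaw(y) 41.02 tiltfix [-0.0001  0.0001  0.    ] F [ 0.2  0.  -1.2] T [-0.02 -0.01 -0.02] gap 0.0156 j [ 25.4   7.6 107.6   0.   64.8 -15.6]
```

View pics/s2.png

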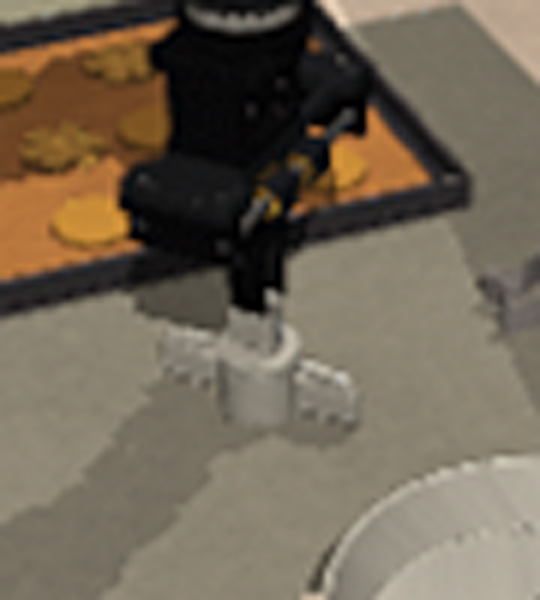

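Request:
play_rows(moves=[[[0,0,0],[0,0,3],0.5],[[0,0,0],[0,0,5],0.5],[[0,0,0],[0,0,5],0.5],[[0,0,-0.1],[0,0,5],0.5],[[0,0,-0.137],[0.3,-3,0],0.5],[[0,0,-0.137],[0.3,-4,0],0.5],[[0,0,-0.137],[0.3,-4,0],0.5],[[0,0,-0.137],[0.3,-4,0],0.5]], force=30)

```text
clock: 3.58
ee_pos: [0.5274, 0.1533, 0.2489]
orientation: [-77.6, 89.9, -163.9]
ft_force: [0.0, -0.3, -1.4]
finger_gap: 0.0154
```

Request:
play_rows(moves=[[[0,0,-0.137],[0.3,-4,0],0.5],[[0,0,-0.137],[0.3,-4,0],0.5],[[0,0,-0.137],[0.3,-4,0],0.5],[[0,0,-0.137],[0.3,-4,0],0.5],[[0,0,-0.137],[0,-3,0],0.5],[[0,0,-0.137],[0,-1,0],0.5],[[0,0,-0.137],[0,0,0],0.5],[[0,0,-0.034],[0,0,0],0.5]])

```text
clock: 4.58
ee_pos: [0.5394, -0.0456, 0.2489]
orientation: [-50.8, 89.9, 166.2]
ft_force: [0.6, -1.1, -1.6]
finger_gap: 0.0157
```

```bash
python3 st.py; python3 - <<'E'
from h import *
from station import camera
for n in("top","side"):
    c=camera(n); cv2.imwrite(f"pics/{n}3.png",c["image"][:,:,::-1]); np.savez(n+"3.npz",**c)
E
```

```text
t 4.575 pos [ 0.5394 -0.0456  0.2489] yaw(y) -53.04 tiltfix [-0.0003 -0.0011 -0.    ] F [ 0.6 -1.1 -1.6] T [-0.16  0.15 -0.03] gap 0.0157 j [-10.5  -8.1 105.4   0.   82.8  42.5]
```

View pics/top3.png

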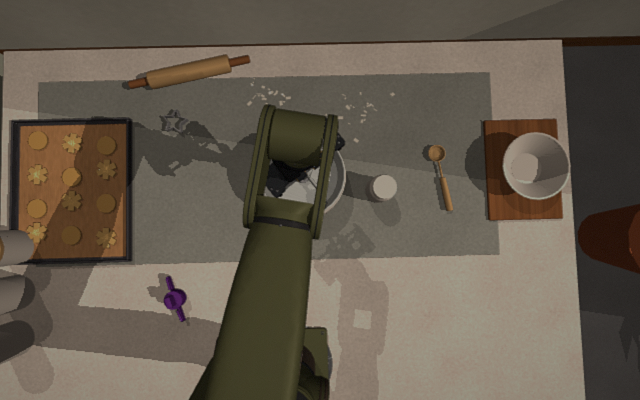

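View pics/side3.png

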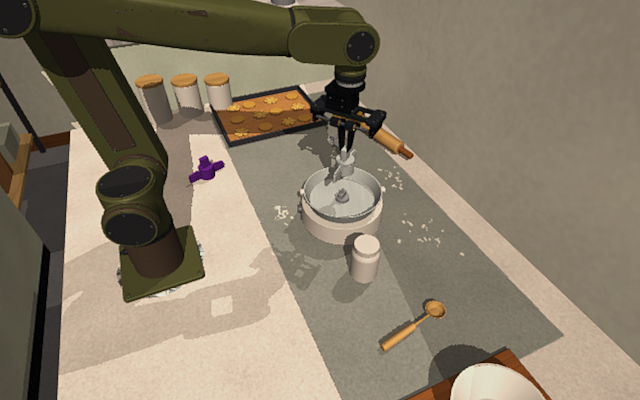

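```bash
python3 - <<'E'
from h import *
c=load("side3")
k=14;b=(320,145,365,190)
im=c["image"][b[1]:b[3],b[0]:b[2],::-1].astype(float); im=((im-im.min())/(im.max()-im.min())*255).astype(np.uint8)
im=cv2.resize(im,None,fx=k,fy=k,interpolation=cv2.INTER_CUBIC)
X,Y,a=.5394,-.0456,-53.04-90
cs,sn=np.cos(np.radians(a)),np.sin(np.radians(a))
def poly(pts,z,col):
    P=np.array([[X+dx*cs-dy*sn,Y+dx*sn+dy*cs,z] for dx,dy in pts]); q=(proj(c,P)-np.array(b[:2])+.5)*k-.5
    cv2.polylines(im,[q.round().astype(int)],True,col,1)
z0=.2489-.0683
circ=[(.026*np.cos(t),.026*np.sin(t)) for t in np.arange(0,6.28,.1)]
poly(circ,z0+.044,(255,0,0)); poly(circ,z0,(0,255,0)); poly([(.068,.004),(-.068,.004),(-.068,-.004),(.068,-.004)],z0+.041,(0,0,255))
cv2.imwrite("pics/s3ov.png",im)
E
```

```text
(no output)
```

View pics/s3ov.png

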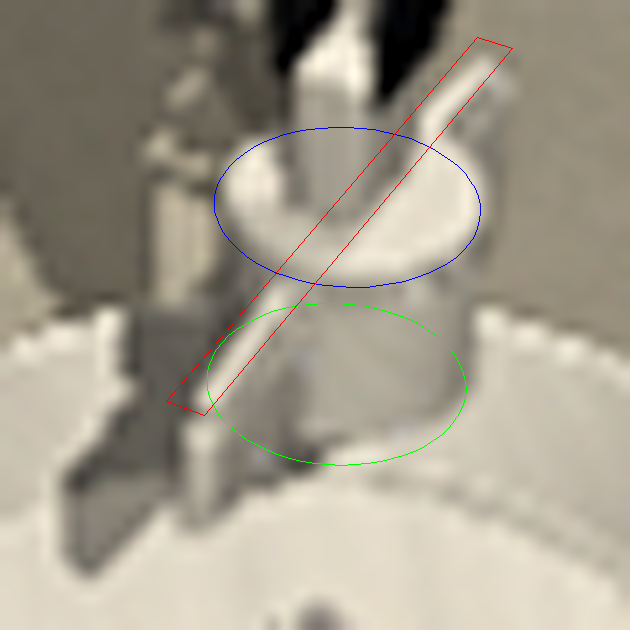

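```bash
python3 - <<'E'
from h import *
s=load("side0");c=load("top0")
print(proj(s,[[.5395,-.046,.117],[.5395,-.046,.085],[.5395,-.046,.0805]]), "axis seen tip ~342.3,187.6; boss u 341.9")
# boss extents by saturation/dark mask per row
for n,x,b in (("side",s,(322,186,362,206)),("top",c,(284,160,320,190))):
    g=cv2.cvtColor(x["image"],cv2.COLOR_RGB2GRAY).astype(int); print(n); print(g[b[1]:b[3],b[0]:b[2]])
print(proj(c,[[.5395,-.046,.085]]))
E
```

```text
[[342.59697474 188.97655138]
 [342.10465784 197.06434859]
 [342.03694699 198.17670451]] axis seen tip ~342.3,187.6; boss u 341.9
side
[[162 164 165 163 164 164 164 164 165 167 168 167 167 165 163 159 160 165
  167 168 170 169 167 169 169 168 168 166 165 166 166 167 167 168 171 170
  170 167 172 175]
 [164 164 164 164 165 165 163 165 165 166 168 169 168 167 164 162 162 165
  168 171 161 165 171 168 167 169 168 165 163 165 167 168 168 168 170 171
  168 167 168 173]
 [164 165 165 164 166 166 164 166 166 166 169 170 168 167 166 162 162 167
  171 148 127 134 161 172 170 169 167 165 164 163 167 168 166 169 170 171
  169 168 167 172]
 [164 166 166 163 167 166 165 165 167 168 167 170 169 168 166 165 167 143
  162 125  94 105 138 164 170 170 169 166 163 163 165 167 168 166 168 171
  169 168 168 172]
 [167 167 166 166 167 167 166 165 168 168 168 170 170 168 169 168 142 102
  121 104  96 102 124 136 148 165 168 167 165 164 165 167 167 167 168 169
  170 168 168 172]
 [168 168 168 166 167 169 166 166 167 167 168 171 172 171 171 173 149 105
   84  87 100  96 122 109 127 163 170 167 165 164 167 167
[... 1900 characters left out ...]
71 171 172 174 173 172 166 150 141 143 141 132
  125 124 124 121 145 156 168 174 168 166 166 166 168 167 165 165 168 166
  166 165 167 168]
 [170 169 170 170 170 171 171 170 171 174 173 171 168 165 162 163 149 151
  160 162 161 162 173 177 173 169 167 165 166 166 166 167 166 166 167 167
  164 164 167 167]
 [170 170 169 171 170 170 171 170 171 174 173 170 174 178 173 172 164 165
  168 169 170 173 174 173 169 168 168 166 167 166 166 169 167 166 167 167
  165 165 164 166]]
top
[[120 121 119 ... 119 120 120]
 [122 121 121 ... 117 118 119]
 [121 120 121 ... 120 118 117]
 ...
 [121 121 121 ... 123 121 122]
 [124 122 122 ... 122 124 121]
 [120 122 123 ... 125 125 124]]
[[302.12045727 174.80197325]]
```

```bash
python3 - <<'E'
from h import *
np.set_printoptions(linewidth=250)
s=load("side3")
g=cv2.cvtColor(s["image"],cv2.COLOR_RGB2GRAY).astype(int)
print(np.arange(326,364)); print(g[154:180,326:364])
z0=.2489-.0683
print(proj(s,[[.5394,-.0456,z0],[.5394,-.0456,z0+.044],[.5394,-.0456,z0+.022]]))
E
```

```text
[326 327 328 329 330 331 332 333 334 335 336 337 338 339 340 341 342 343 344 345 346 347 348 349 350 351 352 353 354 355 356 357 358 359 360 361 362 363]
[[ 85  86  86  85  79 116 103  81  86  85  85  84  83  96  87 118 136 135 137 142 122 106 103 107 186 167 113 125 118 107 116 120 121 119 120 122 122 120]
 [ 84  84  86  84 114 150 112  75  81  79  83 144 172 137  93 113 133 133 136 140 120 104  98 129 182 185 164 127 104 106 115 121 119 123 122 120 120 119]
 [ 85  85  86  85 104 114 122 129 132  97 135 187 199 148  89 112 131 133 135 139 117 103  93 155 191 191 190 156 112 102 114 120 121 122 124 123 122 119]
 [ 86  86  86  87  82  76  97 112 114  95 165 194 192 181 117 106 129 132 135 134 113  97 112 171 191 187 189 186 134 102 116 121 122 124 121 122 123 122]
 [ 88  87  85  85  81 111 125  93  68  83 169 196 193 186 120 101 129 132 135 129 107 128 167 186 188 186 187 198 149 109 118 121 123 125 121 121 123 122]
 [ 87  86  84  84  79 130 153 133 122  90 147 178 173 167 120 108 126 130 133 125 122 166 192 190 187 186 189 198 149 110 120 121 121 123 121 122 125 124]
 [ 85  86  84  8
[... 2472 characters left out ...]
6  75  78  79  76  71 141 181 150 113 107 105 101  86  97 112 112 124 151 162 160 170 171 174 176 173 174 171 167 166 168 165 162 162 161 162 159]
 [ 90  71  76  79  78  75  67 121 158 127 103 104 124 102  77  77  75 143 181 192 194 184 174 173 174 173 169 172 171 167 164 167 164 161 159 159 160 158]
 [ 66  73  73  75  85  83  77 123 153 125 102 103 108 101  82  70 109 164 182 177 172 161 165 175 183 186 174 169 169 168 163 162 164 161 159 157 157 158]
 [ 74  96 101 102 107 105  92 122 152 124  98  99  94  99 143 159 172 178 176 177 160 147 155 162 165 165 159 167 179 171 163 160 163 161 159 157 155 156]]
[[343.53995915 171.84513487]
 [344.30636517 159.20703677]
 [343.91768567 165.61639359]]
```

Request:
play_rows(moves=[[[0,0,0],[-0.24,0.05,-3.0],0.5],[[0,0,0],[0,0,-2.5],0.5],[[0,0,0],[0,0,-0.5],0.5],[[0,0,0],[0,0,0],0.5]])

```text
clock: 5.18
ee_pos: [0.5375, -0.0448, 0.1898]
orientation: [22.9, 90.0, -120.1]
ft_force: [-0.2, 0.0, -1.0]
finger_gap: 0.0158
```

```bash
python3 st.py; python3 - <<'E'
from h import *
from station import camera
np.set_printoptions(linewidth=250)
c=camera("side"); np.savez("side4.npz",**c)
k=14;b=(320,150,365,205)
im=c["image"][b[1]:b[3],b[0]:b[2],::-1].astype(float); im=((im-im.min())/(im.max()-im.min())*255).astype(np.uint8)
cv2.imwrite("pics/s4.png",cv2.resize(im,None,fx=k*.75,fy=k*.75,interpolation=cv2.INTER_CUBIC))
c=camera("top"); zoom(c,250,130,350,220,6,"pics/t4.png")
E
```

```text
t 5.175 pos [ 0.5375 -0.0448  0.1898] yaw(y) -52.94 tiltfix [ 0. -0.  0.] F [-0.2  0.  -1. ] T [-0.08  0.11  0.02] gap 0.0158 j [-10.5  -6.4 109.6  -0.   76.9  42.5]
```

View pics/s4.png

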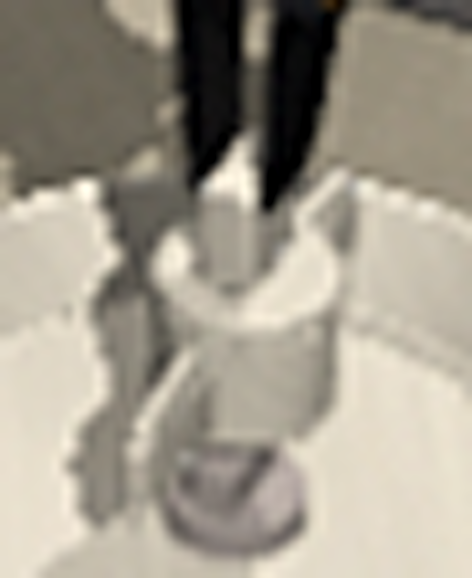

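View pics/t4.png

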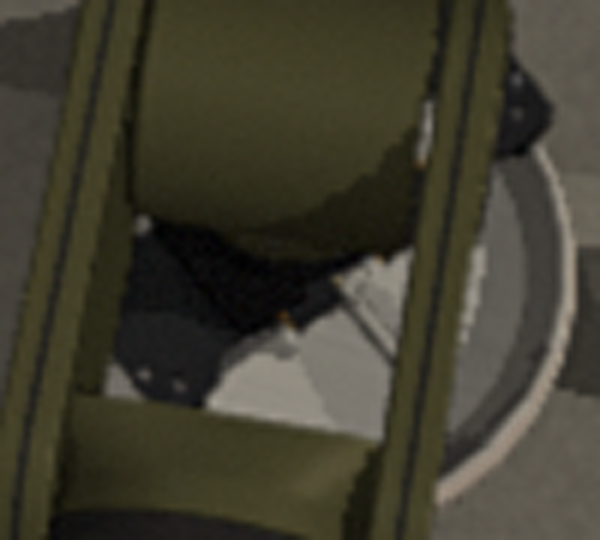

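```bash
python3 - <<'E'
from h import *
np.set_printoptions(linewidth=250)
s=load("side4")
g=cv2.cvtColor(s["image"],cv2.COLOR_RGB2GRAY).astype(int)
print(np.arange(330,358)); print(g[170:203,330:358])
z0=.1898-.0683
print(proj(s,[[.5375,-.0448,z0],[.5375,-.0448,z0+.044],[.5395,-.046,z0+.044],[.5395,-.046,.085]]))
E
```

```text
[330 331 332 333 334 335 336 337 338 339 340 341 342 343 344 345 346 347 348 349 350 351 352 353 354 355 356 357]
[[109  73  78  82  82  80  79  84  86 117 134 133 135 149 112  77 103 117 181 170 136 137 121 114 161 178 173 171]
 [131  69  77  80  80  75 103 111 105 124 135 136 136 149 125 108 109 112 179 169 150 134 111 111 162 179 172 170]
 [128  65  74  77  72 112 166 142 109 125 134 134 137 147 123 103 101 108 173 192 175 132 100 117 164 178 172 169]
 [174 113  73  73  78 155 197 183 129 120 134 135 137 146 122 102 118 155 187 195 191 156 106 127 167 176 173 170]
 [199 139  72  71 115 180 197 201 143 114 131 132 136 144 120  98 141 185 196 191 191 187 145 151 173 174 173 169]
 [160 100  75  71 130 186 198 187 121 106 130 132 134 141 116 104 164 192 191 188 189 197 165 163 176 171 171 170]
 [ 93  71  76  74 119 168 179 169 144 125 136 137 133 136 131 158 187 193 190 189 191 201 165 164 175 170 170 170]
 [ 68  74  77  74  89 137 162 163 164 154 141 110 110 132 167 191 195 190 189 191 195 191 153 159 175 169 167 169]
 [ 78  85  96 108  78  95 147 165 164 165 157 140 140 168 191 195 
[... 2226 characters left out ...]
88 186]
 [116 117 144 145 156 113  95 130 125 111 106 101 103 120 134 148 154 148 120 167 192 187 186 186 188 189 188 187]
 [138 154 146 152 173 130  83 102 122 124 121 113 117 128 124 144 146 118  93 162 192 187 186 187 187 188 190 187]
 [161 169 154 160 173 151  94  82 104 115 120 122 123 124 119 124 116  86 108 173 192 188 187 187 187 188 188 186]
 [166 166 163 164 171 166 136 105  97 102 109 112 115 114 110 102  91 119 166 187 188 188 187 187 185 189 188 186]
 [163 165 163 163 168 170 162 151 137 119 111 110 109 104 113 117 146 179 190 188 188 186 187 187 185 187 187 186]]
[[341.8711373  187.74706066]
 [342.56225889 176.02616422]
 [343.38125213 176.09241838]
 [342.10465784 197.06434859]]
```

Request:
play_rows(moves=[[[0,0,0],[0.05,-0.02,-1.0],0.5],[[0,0,0],[0,0,-0.7],0.5],[[0,0,0],[0,0,-0.2],0.5],[[0,0,0],[0,0,-0.1],0.5],[[0,0,0],[0,0,0],0.5]])

```text
clock: 5.9
ee_pos: [0.538, -0.0452, 0.1697]
orientation: [128.5, 90.0, -14.5]
ft_force: [-0.1, -0.3, -0.7]
finger_gap: 0.0159
```

```bash
python3 st.py
```

```text
t 5.9 pos [ 0.538  -0.0452  0.1697] yaw(y) -53.0 tiltfix [0.0001 0.0002 0.    ] F [-0.1 -0.3 -0.7] T [-0.12  0.14 -0.06] gap 0.0159 j [-10.5  -5.5 110.7  -0.   74.8  42.5]
```

Request:
play_rows(moves=[[[0,0,0],[0,0,-0.1],0.5],[[0,0,0],[0,0,-0.1],0.5],[[0,0,0],[0,0,0],0.5]])

```text
clock: 6.28
ee_pos: [0.5378, -0.0451, 0.1675]
orientation: [-58.7, 90.0, 158.3]
ft_force: [-0.2, -0.3, -2.0]
finger_gap: 0.0157
```

```bash
python3 st.py
```

```text
t 6.275 pos [ 0.5378 -0.0451  0.1675] yaw(y) -53.0 tiltfix [-0.     -0.0001 -0.    ] F [-0.2 -0.3 -2. ] T [-0.1   0.12  0.01] gap 0.0157 j [-10.5  -5.4 110.8   0.   74.6  42.5]
```

Request:
play_rows(moves=[[[0,0,0],[0,0,-0.1],0.5],[[0,0,0],[0,0,-0.05],0.5],[[0,0,0],[0,0,0],0.5]])

```text
clock: 6.65
ee_pos: [0.5378, -0.0452, 0.166]
orientation: [-50.6, 90.0, 166.4]
ft_force: [-0.4, -0.3, -1.0]
finger_gap: 0.0158
```

```bash
python3 st.py
```

```text
t 6.65 pos [ 0.5378 -0.0452  0.166 ] yaw(y) -53.0 tiltfix [-0.     -0.0001 -0.    ] F [-0.4 -0.3 -1. ] T [-0.04  0.14 -0.02] gap 0.0158 j [-10.5  -5.3 110.9   0.   74.4  42.5]
```

Request:
play_rows(moves=[[[0,0,0],[0,0,-0.1],0.5],[[0,0,0],[0,0,-0.05],0.5],[[0,0,0],[0,0,0],0.5]])

```text
clock: 7.02
ee_pos: [0.5378, -0.0451, 0.1645]
orientation: [-63.8, 90.0, 153.2]
ft_force: [-0.4, -0.1, -2.0]
finger_gap: 0.0158
```

```bash
python3 st.py
```

```text
t 7.025 pos [ 0.5378 -0.0451  0.1645] yaw(y) -53.0 tiltfix [-0.0001 -0.0001 -0.    ] F [-0.4 -0.1 -2. ] T [-0.08  0.11 -0.03] gap 0.0158 j [-10.5  -5.3 111.    0.   74.3  42.5]
```

Request:
play_rows(moves=[[[0,0,0],[0,0,-0.1],0.5],[[0,0,0],[0,0,-0.1],0.5],[[0,0,0],[0,0,0],0.5]])

```text
clock: 7.4
ee_pos: [0.5378, -0.0451, 0.1624]
orientation: [-47.0, 90.0, 170.0]
ft_force: [-0.1, -0.5, -2.0]
finger_gap: 0.0153
```

```bash
python3 st.py
```

```text
t 7.4 pos [ 0.5378 -0.0451  0.1624] yaw(y) -53.0 tiltfix [-0.     -0.0003 -0.    ] F [-0.1 -0.5 -2. ] T [-0.11  0.19 -0.03] gap 0.0153 j [-10.5  -5.2 111.1  -0.   74.1  42.5]
```

Request:
play_rows(moves=[[[0,0,0],[0,0,-0.15],0.5],[[0,0,0],[0,0,-0.15],0.5],[[0,0,0],[0,0,0],0.5]])

```text
clock: 7.78
ee_pos: [0.5377, -0.0451, 0.1593]
orientation: [-48.5, 90.0, 168.5]
ft_force: [1.0, 0.4, -1.6]
finger_gap: 0.0152
```

```bash
python3 st.py
```

```text
t 7.775 pos [ 0.5377 -0.0451  0.1593] yaw(y) -53.0 tiltfix [-0.0001 -0.0004 -0.    ] F [ 1.   0.4 -1.6] T [-0.07  0.15  0.05] gap 0.0152 j [-10.5  -5.  111.3   0.   73.8  42.5]
```

Request:
play_rows(moves=[[[0,0,0],[0,0,-0.1],0.5],[[0,0,0],[0,0,-0.1],0.5],[[0,0,0],[0,0,0],0.5]])

```text
clock: 8.15
ee_pos: [0.5378, -0.0451, 0.1574]
orientation: [-49.3, 90.0, 167.7]
ft_force: [-0.2, -0.1, -0.4]
finger_gap: 0.0156
```

```bash
python3 st.py
```

```text
t 8.15 pos [ 0.5378 -0.0451  0.1574] yaw(y) -53.0 tiltfix [-0.0001 -0.0002 -0.    ] F [-0.2 -0.1 -0.4] T [-0.09  0.14  0.04] gap 0.0156 j [-10.5  -4.9 111.4   0.   73.6  42.5]
```

Request:
play_rows(moves=[[[0,0,0],[0,0,-0.1],0.5],[[0,0,0],[0,0,-0.1],0.5],[[0,0,0],[0,0,0],0.5]])

```text
clock: 8.52
ee_pos: [0.5378, -0.0452, 0.1554]
orientation: [-46.5, 90.0, 170.5]
ft_force: [-0.5, 0.2, -1.2]
finger_gap: 0.0157
```

```bash
python3 st.py
```

```text
t 8.525 pos [ 0.5378 -0.0452  0.1554] yaw(y) -53.0 tiltfix [-0.     -0.0002 -0.    ] F [-0.5  0.2 -1.2] T [-0.12  0.15 -0.02] gap 0.0157 j [-10.5  -4.8 111.5  -0.   73.4  42.5]
```

Request:
play_rows(moves=[[[0,0,0],[0,0,-0.1],0.5],[[0,0,0],[0,0,-0.05],0.5],[[0,0,0],[0,0,0],0.5]])

```text
clock: 8.9
ee_pos: [0.5381, -0.0452, 0.1544]
orientation: [126.5, 90.0, -16.5]
ft_force: [-0.4, -0.2, 0.1]
finger_gap: 0.0156
```

```bash
python3 st.py; python3 - <<'E'
from h import *
from station import camera
c=camera("side"); np.savez("side5.npz",**c)
k=10;b=(310,155,375,210)
im=c["image"][b[1]:b[3],b[0]:b[2],::-1].astype(float); im=((im-im.min())/(im.max()-im.min())*255).astype(np.uint8)
cv2.imwrite("pics/s5.png",cv2.resize(im,None,fx=k,fy=k,interpolation=cv2.INTER_CUBIC))
E
```

```text
t 8.9 pos [ 0.5381 -0.0452  0.1544] yaw(y) -53.0 tiltfix [0.0002 0.0005 0.    ] F [-0.4 -0.2  0.1] T [-0.14  0.21 -0.01] gap 0.0156 j [-10.5  -4.8 111.5  -0.   73.2  42.5]
```

View pics/s5.png

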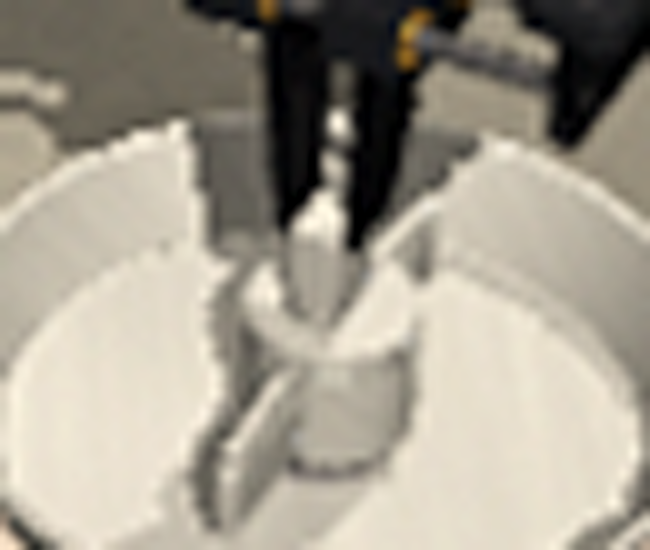

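Request:
play_rows(moves=[[[0,0,0],[0,0,-0.05],0.5],[[0,0,0],[0,0,-0.05],0.5],[[0,0,0],[0,0,0],0.5]])

```text
clock: 9.32
ee_pos: [0.5384, -0.0454, 0.1543]
orientation: [122.8, 89.9, -20.2]
ft_force: [-0.6, -1.0, 5.6]
finger_gap: 0.0156
```

```bash
python3 st.py
```

```text
t 9.325 pos [ 0.5384 -0.0454  0.1543] yaw(y) -53.0 tiltfix [0.0005 0.0014 0.    ] F [-0.6 -1.   5.6] T [-0.18  0.43  0.02] gap 0.0156 j [-10.5  -4.8 111.5  -0.   73.1  42.5]
```

Request:
play_rows(moves=[[[0,0,0],[0,0,0.1],0.5],[[0,0,-0.06],[0,0,0],0.5],[[0,0,-0.07],[0,0,0],0.5],[[0,0,-0.07],[0,0,0],0.5],[[0,0,0],[0,0,0],0.5]], force=55)

```text
clock: 9.95
ee_pos: [0.5376, -0.0449, 0.1543]
orientation: [-57.7, 89.9, 147.9]
ft_force: [-2.7, 1.3, 4.9]
finger_gap: 0.0151
```

```bash
python3 st.py
```

```text
t 9.95 pos [ 0.5376 -0.0449  0.1543] yaw(y) -64.39 tiltfix [-0.0005 -0.0008 -0.    ] F [-2.7  1.3  4.9] T [0.16 0.73 0.15] gap 0.0151 j [-10.5  -4.8 111.6   0.   73.3  53.9]
```

Request:
play_rows(moves=[[[0,0,-0.07],[0,0,0],0.5],[[0,0,-0.08],[0,0,0],0.5],[[0,0,-0.08],[0,0,0],0.5],[[0,0,-0.08],[0,0,0],0.5],[[0,0,-0.08],[0,0,0],0.5],[[0,0,0],[0,0,0],0.5]])

```text
clock: 10.7
ee_pos: [0.5376, -0.0443, 0.1543]
orientation: [-72.6, 89.9, 110.7]
ft_force: [-3.1, 3.4, 5.7]
finger_gap: 0.0149
```

```bash
python3 st.py
```

```text
t 10.7 pos [ 0.5376 -0.0443  0.1543] yaw(y) -86.74 tiltfix [-0.0019 -0.0007 -0.    ] F [-3.1  3.4  5.7] T [0.61 0.73 0.21] gap 0.0149 j [-1.050e+01 -4.800e+00  1.116e+02  1.000e-01  7.330e+01  7.620e+01]
```

Request:
play_rows(moves=[[[0,0,-0.07],[-0.03,0.04,0],0.5],[[0,0,-0.08],[-0.03,0.04,0],0.5],[[0,0,-0.08],[0,0.03,0],0.5],[[0,0,-0.08],[0,0.03,0],0.5],[[0,0,-0.08],[0,0,0],0.5],[[0,0,-0.04],[0,0,0],0.5],[[0,0,0],[0,0,0],0.5]])

```text
clock: 11.58
ee_pos: [0.5375, -0.0432, 0.1543]
orientation: [-102.3, 89.9, 56.3]
ft_force: [0.2, 2.2, 4.1]
finger_gap: 0.0151
```

```bash
python3 st.py; python3 - <<'E'
from h import *
from station import camera
for n,b,k in (("side",(295,155,395,225),8),("top",(245,120,360,225),6)):
    c=camera(n); np.savez(n+"6.npz",**c)
    zoom(c,*b,k,f"pics/{n}6.png")
E
```

```text
t 11.575 pos [ 0.5375 -0.0432  0.1543] yaw(y) -111.35 tiltfix [-0.0011  0.0007  0.    ] F [0.2 2.2 4.1] T [0.52 0.35 0.29] gap 0.0151 j [-1.030e+01 -4.900e+00  1.116e+02  1.000e-01  7.320e+01  1.010e+02]
```

View pics/side6.png

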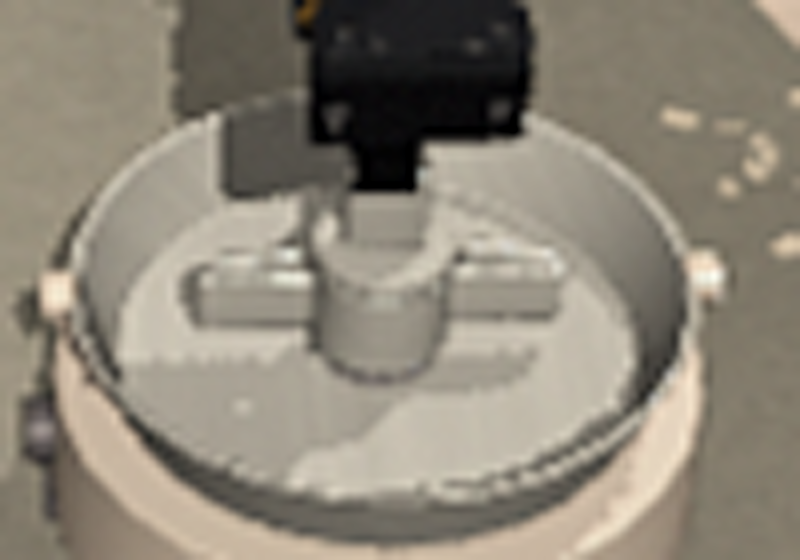

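View pics/top6.png

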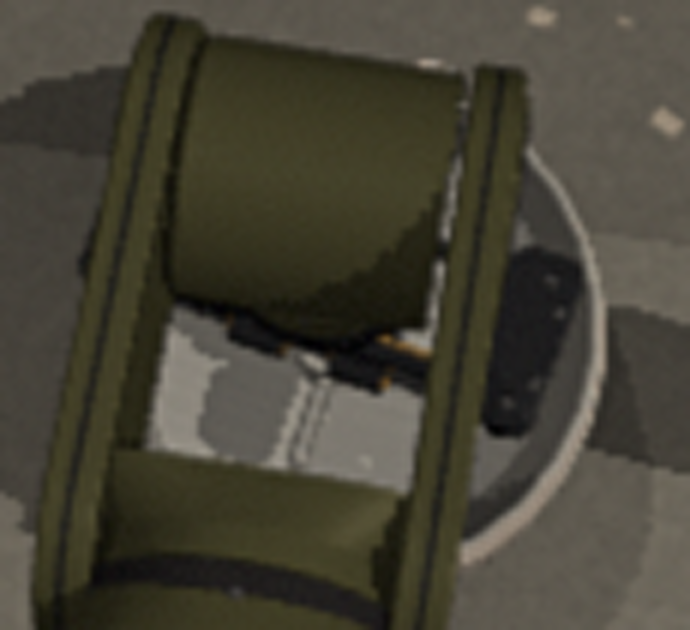

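Request:
play_rows(moves=[[[0,0,0],[0,0.04,0.1],0.5],[[0,0,0],[0,0,0],6],[[0,0,0],[0,0,0],6],[[0,0,0],[0,0,0],6],[[0,0,0],[0,0,2],6],[[0,0,0],[0,0,4],6],[[0,0,0],[0,0,5],6],[[0,0,0],[0,0,4],6]], force=20)

```text
clock: 12.68
ee_pos: [0.5377, -0.0435, 0.3093]
orientation: [-169.6, 89.8, -11.1]
ft_force: [0.6, -0.5, 0.1]
finger_gap: 0.0601
```

Request:
play_rows(moves=[[[0,0,0],[0,5,0],6],[[0,0,0],[0,6,0],6],[[0,0,0],[0,6,0],6],[[0,0,0],[0,6,0],6],[[0,0,0],[0,5,0],6]])

```text
clock: 13.3
ee_pos: [0.5372, 0.2389, 0.3071]
orientation: [-141.1, 89.9, 17.5]
ft_force: [1.2, -0.3, 0.1]
finger_gap: 0.0595
```

```bash
python3 st.py; python3 - <<'E'
from h import *
from station import camera
for n,b,k in (("side",(295,155,395,225),8),("top",(245,120,360,225),6)):
    c=camera(n); np.savez(n+"7.npz",**c)
    zoom(c,*b,k,f"pics/{n}7.png")
    if n=="top": cv2.imwrite("pics/top7f.png",c["image"][:,:,::-1])
E
```

```text
t 13.3 pos [0.5372 0.2389 0.3071] yaw(y) -111.39 tiltfix [-0.0008  0.0024  0.    ] F [ 1.2 -0.3  0.1] T [-0.04  0.13 -0.05] gap 0.0595 j [ 18.7  -3.3  95.5  -0.   87.7 130.1]
```

View pics/side7.png

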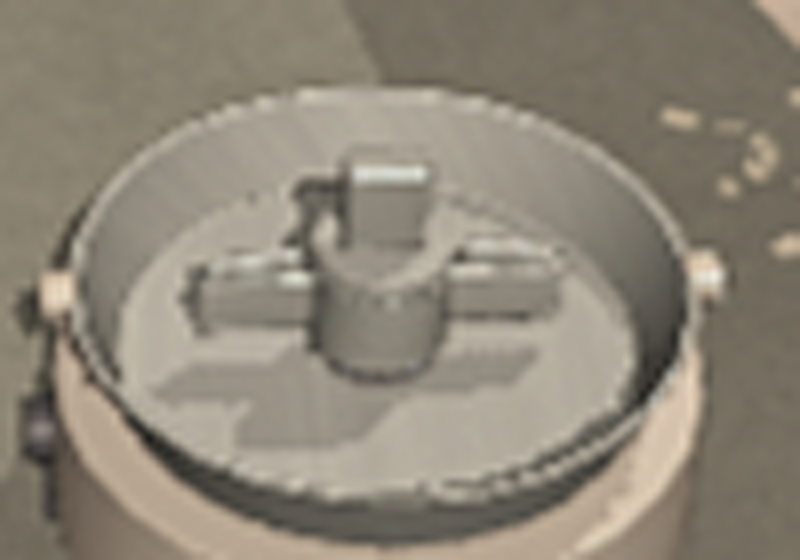

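View pics/top7.png

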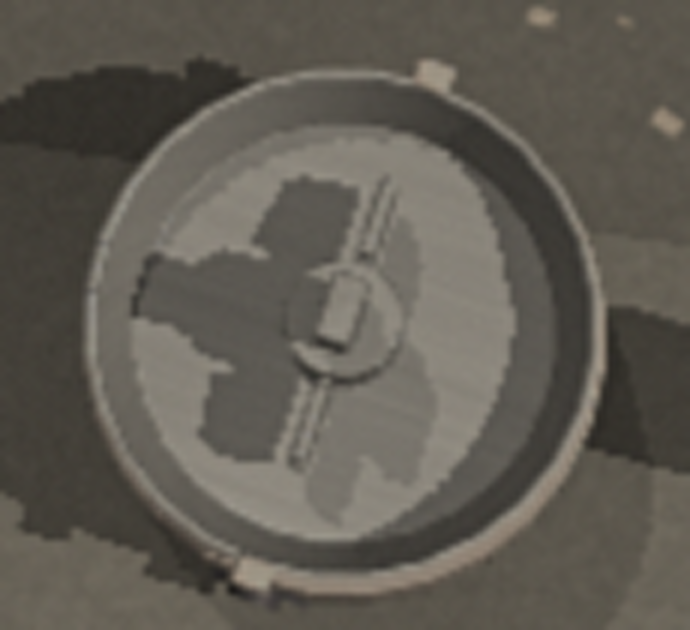

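```bash
python3 - <<'E'
from h import *
for n,b,k in (("top",(245,120,360,225),8),):
    c=load(n+"7"); 
    def pt(x,y,z,kk=6): return ray(c,(x+.5)/kk-.5+b[0],(y+.5)/kk-.5+b[1],z)
    def line(nm,A,B):
        m=(A+B)/2; d=A-B; print(nm,m.round(4),"len",np.linalg.norm(d).round(4),"ang",np.degrees(np.arctan2(d[1],d[0])).round(2))
    line("blade",pt(385,180,.126),pt(297,466,.126)); line("lug",pt(434,76,.112),pt(252,575,.112))
X,Y=.5393,-.046
for n,b,k in (("top",(265,140,335,212),9),("side",(312,165,375,212),12)):
  c=load(n+"7"); im=c["image"][b[1]:b[3],b[0]:b[2],::-1].astype(float); im=((im-im.min())/(im.max()-im.min())*255).astype(np.uint8)
  im=cv2.resize(im,None,fx=k,fy=k,interpolation=cv2.INTER_CUBIC)
  a=np.radians(-21.2); cs,sn=np.cos(a),np.sin(a)
  def poly(pts,z,col):
    P=np.array([[X+dx*cs-dy*sn,Y+dx*sn+dy*cs,z] for dx,dy in pts]); q=(proj(c,P)-np.array(b[:2])+.5)*k-.5
    cv2.polylines(im,[q.round().astype(int)],True,col,1)
  bx=lambda p,q:[(p,q),(-p,q),(-p,-q),(p,-q)]
  poly(bx(.068,.004),.126,(0,0,255)); poly(bx(.015,.008),.165,(0,255,0)); poly([(.026*np.cos(t),.026*np.sin(t)) for t in np.arange(0,6.28,.1)],.129,(255,0,0))
  cv2.imwrite(f"pics/ov7_{n}.png",im)
E
```

```text
blade [ 0.5384 -0.0449  0.126 ] len 0.1329 ang -18.45
lug [ 0.5395 -0.0458  0.112 ] len 0.2392 ang -21.38
```

View pics/ov7_top.png

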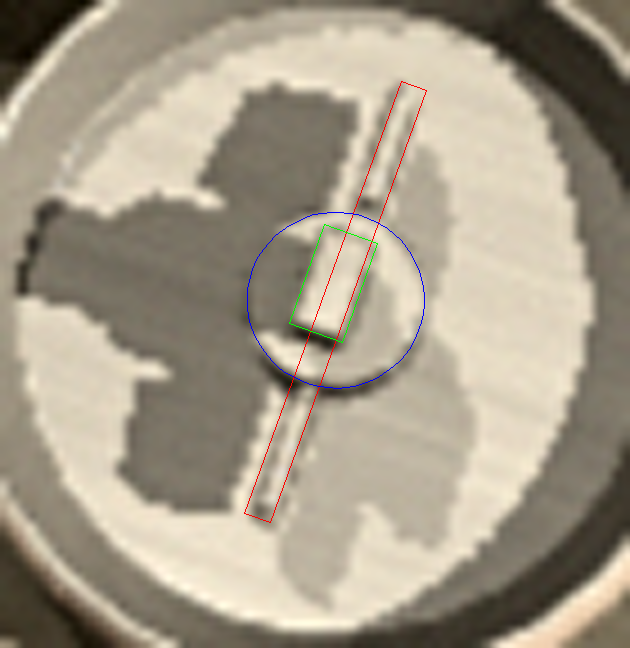

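View pics/ov7_side.png

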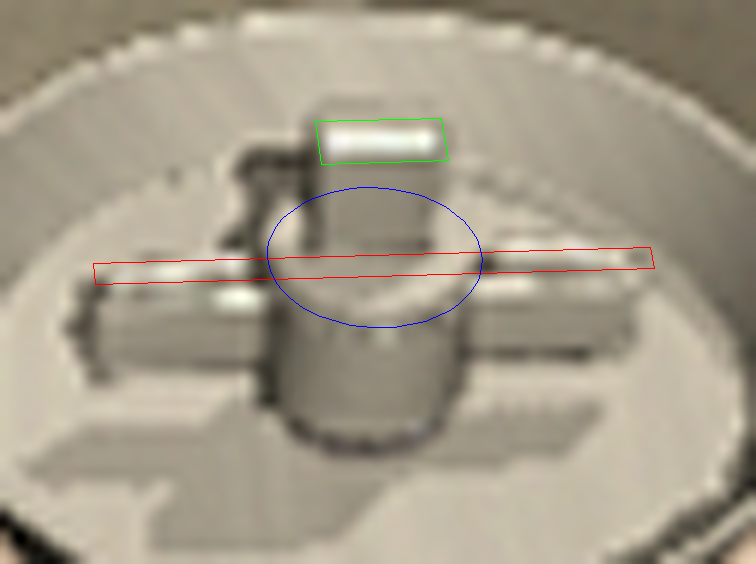

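```bash
python3 - <<'E'
from h import *
np.set_printoptions(linewidth=250)
c=load("top7"); g=cv2.cvtColor(c["image"],cv2.COLOR_RGB2GRAY).astype(int)
print(np.arange(299,316)); 
for v in range(147,166): print(v,g[v,299:316])
print(np.arange(288,304))
for v in range(181,201): print(v,g[v,288:304])
P=cloud(c); z=(P[...,2]*1000)
print("z"); 
for v in range(147,166): print(v,z[v,299:316].round(0))
s=load("side7"); g=cv2.cvtColor(s["image"],cv2.COLOR_RGB2GRAY).astype(int)
print(np.arange(316,336))
for v in range(183,198): print(v,g[v,316:336])
print(np.arange(350,370))
for v in range(183,198): print(v,g[v,350:370])
E
```

```text
[299 300 301 302 303 304 305 306 307 308 309 310 311 312 313 314 315]
147 [131 131 131 132 130 130 129 129 130 131 132 133 132 131 132 133 132]
148 [134 134 134 132 131 133 131 129 131 129 130 132 130 131 130 132 132]
149 [137 137 135 135 133 133 132 133 132 123 111 129 130 129 130 131 130]
150 [ 99  98 110 136 136 133 134 132 125 102 112 132 130 131 130 129 129]
151 [ 86  85  90  98  99 108 137 135 123 102 134 131 124 131 131 130 130]
152 [ 88  87  87  87  87 101 137 130 108 110 132 116 122 131 132 132 133]
153 [ 88  88  88  86  85 100 135 123  95 125 131 104 131 133 132 133 131]
154 [ 89  90  88  88  88 103 134 122 101 134 124 105 134 134 135 134 132]
155 [ 88  88  88  88 100 129 129 107 112 131 111 119 134 134 134 134 133]
156 [ 89  89  87  87 101 135 123  95 127 132 102 126 119 122 132 134 132]
157 [ 87  87  88  85 103 134 121  98 133 126 105 126 114 114 122 131 132]
158 [ 87  89  87  99 130 128 110 113 130 110 114 115 113 114 119 133 134]
159 [ 87  88  86 100 132 128 115 129 132 102 124 113 111 110 118 131 133]
160 [ 89  86  87 104 135 124 107 133 127  99 115 113 111 113 111 118
[... 5565 characters left out ...]
153 148 146]
190 [117 122 135 131 130 128 133 136 136 136 134 134 135 134 139 165 177 171 155 146]
191 [108 123 140 138 136 136 136 136 137 137 135 135 134 133 135 162 176 177 172 153]
192 [ 97 123 137 136 135 133 133 135 133 133 134 131 131 128 125 158 174 174 178 171]
193 [ 95 120 135 131 132 131 130 130 130 131 130 128 125 137 135 159 173 172 176 177]
194 [ 84 103 118 107 102 102 116 109 102  94  89 119 132 137 155 169 171 171 172 176]
195 [102 140 157 149 149 148 155 152 151 146 141 157 167 163 171 174 172 171 172 174]
196 [110 161 179 176 178 178 177 177 177 178 179 177 180 179 176 172 170 171 171 174]
197 [119 163 176 174 174 175 175 173 173 175 176 176 178 177 175 171 171 170 170 174]
```

```bash
cat > ang.py <<'E'
from h import *
import sys
def blade(tag,X=.5393,Y=-.046):
    c=load("top"+tag); P=cloud(c); z=P[...,2]
    # full resolution of top-plane coords by ray onto blade-top plane
    v,u=np.mgrid[0:400,0:640]; Q=ray(c,u,v,.126)
    r=np.hypot(Q[...,0]-X,Q[...,1]-Y)
    w=np.clip((z-.080)/.046,0,1); w=np.where(w>.3,w,0)
    m=(r>.029)&(r<.074)&(w>0)
    pts=Q[m][:,:2]; ww=w[m]
    mu=np.average(pts,axis=0,weights=ww)
    for it in range(2):
        C=np.cov((pts-mu).T,aweights=ww); ev,V=np.linalg.eigh(C); d=V[:,1]
    print("n",m.sum(),"mean",mu.round(4),"blade ang",np.degrees(np.arctan2(d[1],d[0])).round(2)%180-180,"rms across",np.sqrt(ev[0]).round(4))
    # two arms separately
    a=(pts-mu)@d
    A=[np.average(pts[s],axis=0,weights=ww[s]) for s in (a>0,a<0)]; e=A[0]-A[1]; print("arms ang",np.degrees(np.arctan2(e[1],e[0])).round(2), "medians z",np.median(z[m&(w>.95)]).round(4))
    g=(r<.04)&(z>.155); 
    if g.sum()>5:
        Qg=ray(c,u,v,.165)[g][:,:2]; ev,V=np.linalg.eigh(np.cov(Qg.T)); d=V[:,1]; print("grip",Qg.mean(0).round(4),"ang",np.degrees(np.arctan2(d[1],d[0])).round(2),"z",np.median(z[g]).round(4))
    h=(r<.026)&(z>.12)&(z<.145); print("hub z",np.median(z[h]).round(4),"floor z",np.median(z[(r>.075)&(r<.08)]).round(4))
def lugs(tag):
    c=load("top"+tag); im=c["image"].astype(float); g=im.mean(2)
    L=[]
    for b in [(313,128,321,136),(283,211,291,219)]:
        sub=g[b[1]:b[3],b[0]:b[2]]; w=np.clip(sub-115,0,18); v,u=np.mgrid[b[1]:b[3],b[0]:b[2]]
        L.append(ray(c,(w*u).sum()/w.sum(),(w*v).sum()/w.sum(),.112))
    d=L[0]-L[1]; print("lugs",(L[0]+L[1])[:2].round(4)/2,np.linalg.norm(d).round(4),"ang",np.degrees(np.arctan2(d[1],d[0])).round(2))
lugs("0"); lugs(sys.argv[1]); blade(sys.argv[1])
E
python3 ang.py 7
```

```text
lugs [ 0.54005 -0.0465 ] 0.2386 ang -21.22
lugs [ 0.54015 -0.0464 ] 0.2381 ang -21.27
n 90 mean [ 0.5376 -0.046 ] blade ang -19.599999999999994 rms across 0.0024
arms ang 160.4 medians z 0.127
grip [ 0.5391 -0.0458] ang 163.0 z 0.1692
hub z 0.1329 floor z nan
```

Request:
play_rows(moves=[[[0,0,0.03],[0,-5,0],6],[[0,0,0],[0,-6,0],6],[[0,0,0],[0,-6,0],6],[[0,0,0],[0,-6,0],6],[[0,0,0],[0,-5,0],6],[[0,0,0],[0,0,-3],6],[[0,0,0],[0,0,-4],6],[[0,0,0],[0,0,0],6]])

```text
clock: 14.4
ee_pos: [0.5351, -0.0439, 0.2326]
orientation: [12.1, 89.7, 172.3]
ft_force: [-0.7, 0.2, -0.8]
finger_gap: 0.0604
```

```bash
python3 st.py
```

```text
t 14.4 pos [ 0.5351 -0.0439  0.2326] yaw(y) -109.79 tiltfix [-0.0008 -0.0059 -0.    ] F [-0.7  0.2 -0.8] T [-0.05  0.22 -0.03] gap 0.0604 j [-10.4  -8.  106.9  -0.   81.5  99.4]
```

Request:
play_rows(moves=[[[0,0,0],[0,0,-3],6],[[0,0,0],[0,0,-3],6],[[0,0,0],[0,0,-1.4],6],[[0,0,0],[0,0,-0.4],6],[[0,0,0],[0,0,0],6]])

```text
clock: 15.02
ee_pos: [0.5381, -0.0435, 0.1586]
orientation: [-170.7, 89.9, -10.4]
ft_force: [-0.2, 1.0, 0.0]
finger_gap: 0.0603
```

```bash
python3 st.py
```

```text
t 15.025 pos [ 0.5381 -0.0435  0.1586] yaw(y) -109.72 tiltfix [0.0004 0.002  0.    ] F [-0.2  1.   0. ] T [0.03 0.19 0.01] gap 0.0603 j [-10.3  -5.1 111.4  -0.   73.6  99.4]
```

Request:
play_rows(moves=[[[0,0,0],[0,0,-0.25],3],[[0,0,0],[0,0,0],2],[[0,0,0],[0,0,0],1.2],[[0,0,0],[0,0,0],0.5],[[0,0,0],[0,0,0],0.5],[[0,0,0],[0,0,0],0.5]], force=20)

```text
clock: 15.78
ee_pos: [0.5373, -0.0433, 0.1546]
orientation: [-128.2, 90.0, 32.1]
ft_force: [0.5, 0.4, -0.2]
finger_gap: 0.0155
```

```bash
python3 st.py
```

```text
t 15.775 pos [ 0.5373 -0.0433  0.1546] yaw(y) -109.72 tiltfix [-0.0001  0.0001  0.    ] F [ 0.5  0.4 -0.2] T [0.   0.15 0.05] gap 0.0155 j [-10.3  -4.9 111.6   0.   73.3  99.4]
```

Gripped with almost no side force; now the small correction turn and release.

Request:
play_rows(moves=[[[0,0,0],[0,0,0],0.5],[[0,0,-0.015],[0,0,0],0.5],[[0,0,-0.015],[0,0,0],0.5],[[0,0,-0.015],[0,0,0],0.5],[[0,0,0],[0,0,0],0.5],[[0,0,0],[0,0,0],0.5]], force=55)

```text
clock: 16.52
ee_pos: [0.5373, -0.0433, 0.1546]
orientation: [-126.1, 90.0, 31.6]
ft_force: [0.1, -0.5, -0.4]
finger_gap: 0.0149
```

```bash
python3 st.py
```

```text
t 16.525 pos [ 0.5373 -0.0433  0.1546] yaw(y) -112.29 tiltfix [-0.0001  0.0001  0.    ] F [ 0.1 -0.5 -0.4] T [0.04 0.08 0.2 ] gap 0.0149 j [-10.3  -4.9 111.6   0.   73.3 102. ]
```

Request:
play_rows(moves=[[[0,0,0],[0,0,0],6],[[0,0,0],[0,0,0],6],[[0,0,0],[0,0,0],6],[[0,0,0],[0,0,0],6],[[0,0,0],[0,0,2],6],[[0,0,0],[0,0,4],6],[[0,0,0],[0,0,5],6],[[0,0,0],[0,0,4],6]], force=20)

```text
clock: 17.52
ee_pos: [0.5377, -0.0434, 0.3087]
orientation: [-168.0, 89.8, -10.3]
ft_force: [-0.5, 0.0, -0.5]
finger_gap: 0.0597
```

Request:
play_rows(moves=[[[0,0,0],[0,5,0],6],[[0,0,0],[0,6,0],6],[[0,0,0],[0,6,0],6],[[0,0,0],[0,6,0],6],[[0,0,0],[0,5,0],6],[[0,0,0],[0,0,0],6]])

```text
clock: 18.27
ee_pos: [0.5369, 0.2396, 0.306]
orientation: [-122.6, 89.9, 35.3]
ft_force: [0.4, -0.8, -0.2]
finger_gap: 0.06
```

```bash
python3 st.py; python3 - <<'E'
from h import *
from station import camera
for n in ("side","top"):
    c=camera(n); np.savez(n+"8.npz",**c); cv2.imwrite(f"pics/{n}8.png",c["image"][:,:,::-1])
E
python3 ang.py 8
python3 - <<'E'
from h import *
X,Y=.5393,-.046
for n,b,k in (("top",(245,120,360,225),6),):
  c=load(n+"8"); im=c["image"][b[1]:b[3],b[0]:b[2],::-1].astype(float); im=((im-im.min())/(im.max()-im.min())*255).astype(np.uint8)
  im=cv2.resize(im,None,fx=k,fy=k,interpolation=cv2.INTER_CUBIC)
  a=np.radians(-21.2); cs,sn=np.cos(a),np.sin(a)
  for dx in np.linspace(-.119,.119,60):
    if .02<abs(dx)<.066: continue
    q=(proj(c,[X+dx*cs-.0005*sn,Y+dx*sn,.126 if abs(dx)<.07 else .118])[0]-np.array(b[:2])+.5)*k-.5; cv2.circle(im,tuple(q.round().astype(int).tolist()),1,(0,0,255),-1)
  cv2.imwrite("pics/ov8_top.png",im)
E
```

```text
t 18.275 pos [0.5369 0.2396 0.306 ] yaw(y) -112.03 tiltfix [-0.0008  0.0012  0.    ] F [ 0.4 -0.8 -0.2] T [-0.04  0.16 -0.01] gap 0.06 j [ 18.8  -3.3  95.5   0.   87.7 130.8]
lugs [ 0.54005 -0.0465 ] 0.2386 ang -21.22
lugs [ 0.5402  -0.04635] 0.2381 ang -21.27
n 96 mean [ 0.5366 -0.0456] blade ang -20.840000000000003 rms across 0.0024
arms ang 159.16 medians z 0.1276
grip [ 0.5389 -0.0455] ang 160.56 z 0.1687
hub z 0.1332 floor z 0.0791
```

View pics/ov8_top.png

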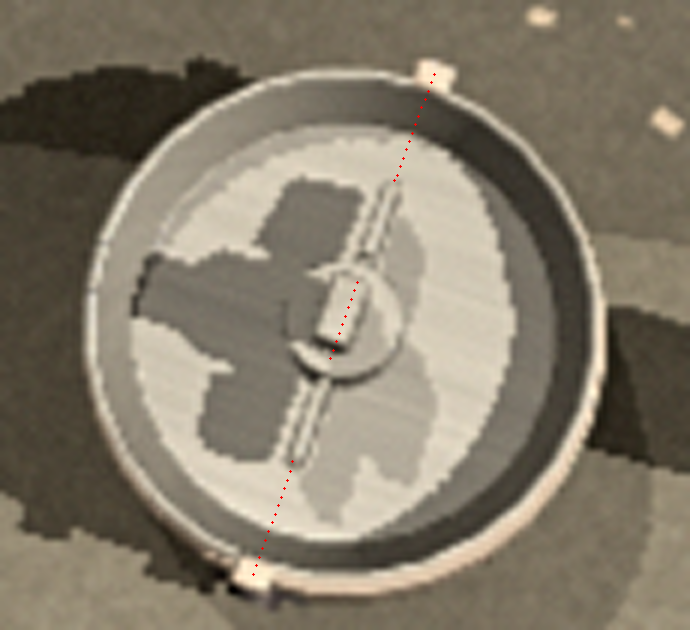

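View pics/side8.png

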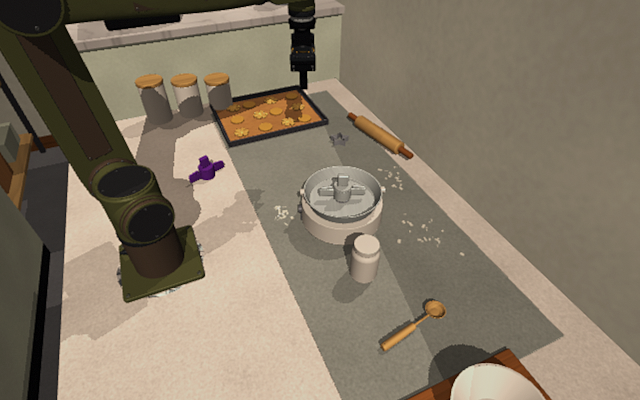

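```bash
python3 - <<'E'
from station import ticket
print(ticket.close_job())
E
```

```text
the job is handed in; nothing more can be done
None
```

The paddle is fully home on the shaft, its blades are parked on the line through the two lugs, and I handed the job in at about 18 s.

- **Fitting:** I picked the paddle up by its grip and turned it to about 37°, my estimate of the tang's direction from the pictures. I lowered it in 1–3 mm steps. The slot found the flats without any search turn, and the hub stopped firmly on the seat at about 7 N.
- **Parking:** I turned paddle and shaft together about 58° clockwise and let go. The check then showed the blades about 1.7° short of the lug line, so I gripped again, turned about 2.6° more by command, and let go a second time.
- **Last checks:**
  - Blade direction was −20.8° against −21.3° for the lug line, about 0.5° apart.
  - Blade tops measured at about 127 mm, where 126 mm is fully home and 140 mm would mean resting on the tang.
  - The hub and grip tops read about 4 mm higher than expected in the depth image. I put that down to depth bias, since the hub stopped at seat height and the blades agree.
  - The arm never came near the jar, cutter or spoon, and they look unmoved in the last pictures. The gripper is open and well clear.
- **Disagreements:** The two cameras differed by 1–3 mm on positions. I settled that by comparing the paddle with the shaft's boss in the side view before lowering.

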